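# Stand up the angle rest at the watchmaker's bench

### The job

Two plain steel angle rests lie on their long legs, each on its own dark rubber pad. Tip the larger one up about its corner so that it stands on its short leg, inside the rectangle outlined on its pad, with the long leg upright, and let go of it; do not lift it clear of the pad on the way. Leave the smaller angle rest as it is.

Things in the scene. Friction and masses are not known exactly. Their poses are not given: they have to be found in the camera images.
- angle_large: Larger angle rest, loose, 0.5 kg, bare steel L, legs 10 mm thick, 45 mm wide (along y). Origin on the outer corner edge, mid-width. Long leg: x 0 to 100, z 0 to 10 mm; short leg: z 0 to 55, x 0 to 10 mm. Lies at first on the long leg, +z up. Standing on the short leg, +x points up and the short leg reaches to the side away from where the long leg lay.
- angle_end (a point): Centre of the end face of the larger angle rest's long leg (its x 100, y 0, z 5 mm). Held lightly (4 to 15 N) by the two 10 mm high side edges near here, tool pointing down, the leg turns between the fingers while this end is led up in an arc about the corner edge; over 20 N it may stick and lift whole.
- angle_small: Smaller angle rest, loose, 0.33 kg, same shape, metal and pose, on the other, identical pad; long leg 65 mm, short leg 40 mm, 45 mm wide, 10 mm thick, same axes and origin. To be left alone.
- pad: Fixed dark rubber pad under the larger angle rest, left or right, 3 mm thick, x -75 to 125, y -50 to 50 mm. Origin on its underside (bench top, z = 0), where the corner of the standing rest belongs. A thin pale outline (x -65 to 10, y -33 to 33 mm) surrounds the place of the short leg. At first the long leg lies along about +x, the corner within 6 mm of the origin.
Mind the look-alikes: they are no part of the job. Leave any green, purple or red look-alike of the angle_large alone.

How it is judged (in metres and radians):
At the end, for the whole second after the job is handed in: The larger angle rest stands released and still on its short leg on its pad: long leg within 0.15 rad of vertical, corner under 12 mm high and within 20 mm of the pad's origin, square to the pad within 0.4 rad. The smaller one still lies within 20 mm of where it was (angle between angle_large's own x axis and vertical below 0.15 rad and height (world z) of angle_large below 0.012 m and horizontal distance between angle_large and pad below 0.02 m and angle between the z axis of angle_large and the x axis of pad, either way round below 0.4 rad and linear speed of angle_large below 0.02 m/s and angle between angle_small's own z axis and vertical below 0.15 rad and distance of angle_small from where it was at the start of the episode below 0.02 m); the robot touches nothing.
It fails at once if the larger angle rest is lifted clear of the pad (its corner more than 30 mm above the bench top) (height (world z) of angle_large above 0.03 m).
It fails at once if the smaller angle rest is shoved more than 20 mm or tipped more than 0.3 rad (distance of angle_small from where it was at the start of the episode above 0.02 m or angle between angle_small's own z axis and vertical above 0.3 rad).
It also fails if it takes over 35 s, if anything falls off the work surface, if the arm or the gripper's body presses on something with over 40 N, if the wrist force passes 120 N, or if a joint passes its speed limit or range.

### The arm

A 7-joint arm with a two-finger parallel gripper is mounted at the origin on the work surface. World frame = base frame: x ahead of the robot, y to its left, z up, the work surface at z = 0. Lengths are in m, angles in degrees, forces in N, time in s.
With the tool pointing down it reaches from about 0.4 to 0.875 m from the base axis. Payload 6.5 kg.
Tool frame: the origin (TCP) lies between the finger pads; the fingertips stand 11 mm ahead of it and the grasp point (between the pads) lies 8 mm behind it (env.tip_reach is the distance from the TCP to the fingertips, in m); x points along the fingers, z is the direction in which the jaws open and shut, and the axes are right-handed (so a half turn about x gives the same grasp; the last joint's range is limited). The gripper opens to 88 mm and grips with 3 to 60 N. Pads are 18 mm wide; open, the fingers measure 123 mm over their backs; the gripper's body (75 mm by 187 mm) begins 45 mm behind the grasp point.
Start: joints at [60.092, 30.733, -0.252, 88.115, 0.149, 61.152, -4.079], TCP at [0.286, -0.584, 0.25] pointing down, gripper open.
Joint ranges: [-154.64, 154.64], [-21.42, 123.67], [-72.66, 72.17], [13.99, 137.28], [-74.86, 254.86], [10.95, 109.41], [-158.01, 158.01]. Speed limits (degrees/s): [136.94, 136.94, 180, 180, 180, 180, 180].

### API

Orientations are given as a 3x3 rotation matrix whose columns are the frame's x, y, z axes.
In Python, from station import env gives the robot as it stands.
- The arm moves only by the tool play_rows, never from a script. Its argument "plan" is a list of rows, each a list of 7 numbers: the shift along the tool's x, y, z in cm, then the turn, a rotation vector about the tool's x, y, z in rad, then the closure, from 0 (fully open) to 1 (shut). A call has 1 to 8 rows; each row shifts and turns the commanded pose from where the row before left it, along the tool's axes as they then stand; what a row does not reach is not made up. A row lasts 1/12 s, in which the tool goes at most 41.7 mm and 7.16 degrees, less where a joint would pass 70% of its speed; a pose out of reach is approached as far as the arm can. A call is refused whole if a number of a shift passes 4.17 or a number of a turn 0.125, either way. A call with a gripper value outside its range is refused whole. The fingers move at their own pace and stop on an object; the grip force is fixed at half the most. Time passes only in rows, so rows that do not move let the fingers close. It gives the time, the measured TCP pose, the force and the opening at its end, in the units of the state.
- env.get_state(): the state, without advancing time (a new reading comes with each control period).
- env.read_camera(name): name is "scene" or "top" or "wrist"; returns a dict with "frame" (420x560x3 uint8, blue, green, red), "mtx" (3x3 intrinsics, pixels), "R" (3x3) and "t" (3): a world point X has camera coordinates R X + t. Camera axes: x right, y down, z forward; pixel columns grow to the right and rows downward; lengths in m; the calibration is good to about 2 mm. The wrist camera is an equidistant fisheye: a pixel r from the principal point sees the ray r / f radians off the axis. A picture is of the moment at which its call begins. There is no depth.
- env.sign_off(): hands the job in, once; it reports no verdict.
Trained networks look in a picture, given as the dict that the camera call returned (one of the last four; its "shot" number tells which), for a name from the list of things; names that differ only in an ending like _2 or _b are one class to them, and where a whole thing is asked for, a point or a joint stands for the part that bears it (a point fixed in the world has none). Each returns a list of dicts, best first, with "conf" (0 to 1); they miss things now and then, are a little off and sometimes report something else, mostly with a low value. They report only what shows in the picture. A call takes as long as a camera call. They do not tell look-alikes from the thing itself.
- env.spot_in(picture, name): "bbox" ([left, top, right, bottom] in pixels, round what is visible of it).
The state is a dict: "time": time; "joint_positions": joint angles; "dq": joint speeds; "joint_torque": joint torques, N m; "eef_pos": TCP position; "tool_rot": TCP orientation; "force": force on the tool from outside, world axes, zero at the start; "moment": the same for the moment, N m; "gripper_width": finger opening in m.
Only numpy, scipy, OpenCV 4.12 (cv2) and the standard library are available. Lean on these libraries where they do the work, as an engineer would, in place of code of your own. Each camera call takes 0.05 s, during which the arm holds its last target.

## Working session

There is one attempt and no reset: what is moved stays moved. The work goes in short steps, Python scripts to look and compute and a tool call to move; the robot and the scene stay as the last step left them, time stands still between calls to the robot, and variables do not carry over. Pictures are saved under pics/ and viewed, and the job is handed in when it is done.

Besides the shell and the picture viewer there is one more tool, called after "Emit:" as a command line: name --pt "numbers of a row" for each row, then --argument value for the rest. play_rows: Moves the arm, as the interface text tells. Its arguments: {"type":"object","properties":{"plan":{"type":"array","items":{"type":"array","items":{"type":"number"}}}},"required":["plan"]}

```bash
ls; mkdir -p pics
python3 - <<'E'
from station import env
import cv2
s=env.get_state(); print(s)
for n in ("scene","top","wrist"):
    p=env.read_camera(n); cv2.imwrite(f"pics/{n}0.png",p["frame"])
    print(n,p["mtx"].tolist(),p["R"].tolist(),p["t"].tolist())
    for k in("angle_large","angle_small","angle_end","pad"): print(k,[(d["bbox"],round(d["conf"],2)) for d in env.spot_in(p,k)])
E
```

```text
pics
{'time': 0.0, 'joint_positions': array([60.09286008, 30.77545048, -0.25697317, 88.16875687,  0.14772528,
       61.15059446, -4.08164268]), 'dq': array([-0.09945356, -0.00520788, -0.07850731,  0.02260091, -0.05738309,
       -0.08079234,  0.006455  ]), 'joint_torque': array([ 6.22257921e-04, -5.70986438e+01,  9.91027616e-01, -2.51609033e+01,
       -5.64074737e-02,  1.78716634e-02,  1.31625006e-04]), 'eef_pos': array([ 0.28587054, -0.58312393,  0.24887496]), 'tool_rot': array([[-7.95947531e-04,  8.97890998e-01,  4.40217131e-01],
       [ 1.44438756e-03,  4.40217844e-01, -8.97889839e-01],
       [-9.99998640e-01, -7.88290539e-05, -1.64729289e-03]]), 'force': array([ 0.07582967,  0.35942757, -0.05805754]), 'moment': array([ 0.02477833, -0.00083379,  0.01716703]), 'gripper_width': 0.08827041053217147}
scene [[391.2185847710563, 0.0, 281.03053680770415], [0.0, 391.2185847710563, 211.61001861369067], [0.0, 0.0, 1.0]] [[-0.26447099192692697, 0.964371729122185, 0.00650096139613098], [0.7985756250015356, 0.22277208949708882, -0.5591507554269309], [-0.5406774136050015, -0.142687645614424
[... 1245 characters left out ...]
6.2, 225.8], 0.73), ([271.6, 269.4, 303.0, 307.2], 0.68)]
pad [([263.2, 182.4, 306.6, 250.8], 0.71)]
wrist [[325.19226210127806, 0.0, 285.25655753690506], [0.0, 325.19226210127806, 211.0926653932321], [0.0, 0.0, 1.0]] [[0.44136806040190024, -0.8973247693313654, -0.0015791141438508873], [-0.8570030752546391, -0.4220552909220648, 0.29566038018102125], [-0.26596985592574046, -0.12914174286072724, -0.9552918119557696]] [-0.6490360824862497, -0.04248978370538458, 0.3915086616098903]
angle_large [([22.4, 0.9, 99.4, 42.4], 0.76), ([349.6, 1.4, 393.1, 10.9], 0.53)]
angle_small []
angle_end [([20.5, 2.4, 99.3, 47.4], 0.66), ([283.1, 32.9, 341.8, 129.3], 0.63), ([355.5, 0.0, 389.6, 6.7], 0.55)]
pad []
```

View pics/scene0.png

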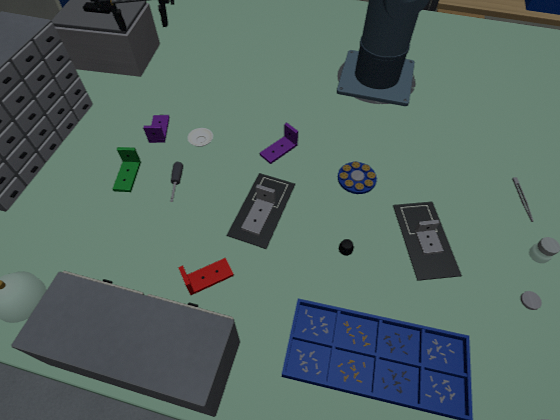

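View pics/top0.png

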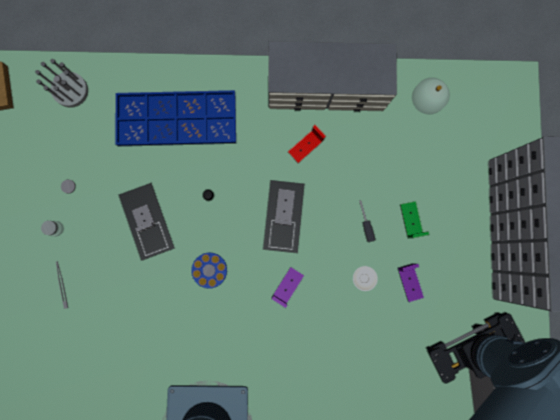

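Run:
```python
import cv2,numpy as np
t=cv2.imread("pics/top0.png");s=cv2.imread("pics/scene0.png")
a=cv2.resize(t[170:270,240:340],(400,400),interpolation=cv2.INTER_CUBIC)
b=cv2.resize(s[160:260,210:310],(400,400),interpolation=cv2.INTER_CUBIC)
cv2.imwrite("pics/crop1.png",np.hstack([a,b]))
```

```text
(no output)
```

View pics/crop1.png

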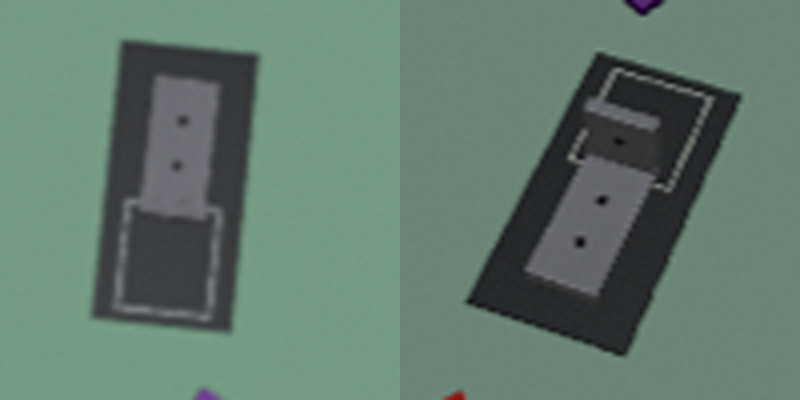

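```bash
cat > h.py <<'E'
import numpy as np, cv2
from scipy.optimize import least_squares
def proj(p,X):
    c=np.asarray(X)@p["R"].T+p["t"]; c=c@p["mtx"].T
    return c[:,:2]/c[:,2:]
def ray(p,uv,z):
    d=np.linalg.inv(p["mtx"])@np.array([*uv,1.]); R=p["R"]
    d=R.T@d; o=-R.T@p["t"]; return o+d*(z-o[2])/d[2]
def pose(q): # x,y,yaw
    c,s=np.cos(q[2]),np.sin(q[2]); return np.array([[c,-s,0],[s,c,0],[0,0,1]]),np.array([q[0],q[1],0])
E
python3 - <<'E'
from station import env
from h import *
t=env.read_camera("top"); s=env.read_camera("scene")
T=lambda x,y:(240+x/4-.4,170+y/4-.4); S=lambda x,y:(210+(x-400)/4-.4,160+y/4-.4)
padT=[T(122,40),T(259,55),T(232,332),T(92,318)]
padX=np.array([[125,50,3],[125,-50,3],[-75,-50,3],[-75,50,3]])/1e3
padS=[S(466,302),S(626,356),S(741,94),S(597,52)] # far-left.. 
angT=[T(155,73),T(220,84)]; angX=np.array([[100,22.5,10],[100,-22.5,10]])/1e3
for c,uv in ((t,padT),(s,padS)):
    print([ray(c,u,.003).round(4).tolist() for u in uv])
def f(q,c,uv,X,dz):
    R,p=pose(q); return (proj(c,X@R.T+p+[0,0,dz])-np.array(uv)).ravel()
for nm,cs in (("T",[(t,padT)]),("S",[(s,padS)]),("both",[(t,padT),(s,padS)])):
    r=least_squares(lambda q:np.concatenate([f(q,c,u,padX,0) for c,u in cs]),[.6,0,0]); print("pad",nm,r.x.round(4),r.fun.round(1))
# angle: end top corners top view; scene: end corners and short-leg top outer corners
angS=[S(524,271),S(598,297)]
sx=np.array([[0,22.5,55],[10,22.5,55],[10,-22.5,55],[0,-22.5,55]])/1e3
angS2=[S(586,97),S(584,108),S(657,131),S(661,119)]
X=np.vstack([angX,sx]); uS=angS+angS2
for nm,cs in (("T",[(t,angT,angX)]),("S",[(s,uS,X)]),("both",[(t,angT,angX),(s,uS,X)])):
    r=least_squares(lambda q:np.concatenate([f(q,c,u,x,.003) for c,u,x in cs]),[.6,0,0]); print("ang",nm,r.x.round(4),r.fun.round(1))
R,p=pose(r.x); print(R@[.1,0,.005]+p)
E
```

```text
[[0.6779, -0.1597, 0.003], [0.6688, -0.2575, 0.003], [0.472, -0.2403, 0.003], [0.4803, -0.1418, 0.003]]
[[0.6703, -0.2611, 0.003], [0.6795, -0.1617, 0.003], [0.4791, -0.1451, 0.003], [0.4707, -0.2433, 0.003]]
pad T [ 0.5499 -0.1976 -0.0887] [-0.3 -0.3  0.3 -0.4  0.2  0.4 -0.2  0.2]
pad S [ 0.5466 -0.1998 -0.1816] [ 35.3  11.9 -42.8 -18.  -32.3 -11.9  38.8  12. ]
pad both [ 0.5483 -0.1993 -0.1281] [  2.1  -0.2   2.6   1.1  -0.4   1.6  -0.6  -0.   38.4  12.8 -40.9 -15.5
 -34.2 -11.1  37.8  11.3]
ang T [ 0.5508 -0.1912 -0.152 ] [ 0.3  0.  -0.3 -0. ]
ang S [ 0.5495 -0.1962 -0.2053] [ 15.1   5.6 -20.3  -8.5  19.6   6.4  18.1   6.7 -17.1  -6.1 -16.   -6.1]
ang both [ 0.5496 -0.197  -0.1458] [  2.1   0.5   1.6   0.3  17.3   6.1 -18.7  -7.2  19.5   6.   18.2   6.4
 -17.5  -5.7 -16.7  -5.7]
[ 0.6485384  -0.21155536  0.005     ]
```

Run:
```python
from station import env
from h import *
t=env.read_camera("top"); s=env.read_camera("scene")
T=lambda x,y:(240+x/4-.4,170+y/4-.4); S=lambda x,y:(210+(x-400)/4-.4,160+y/4-.4)
padT=[T(122,40),T(259,55),T(232,332),T(92,318)]
padX=np.array([[125,50,3],[125,-50,3],[-75,-50,3],[-75,50,3]])/1e3
padS=[S(626,356),S(466,302),S(597,52),S(741,94)]
angT=[T(155,73),T(220,84)]; angX=np.array([[100,22.5,10],[100,-22.5,10]])/1e3
def f(q,c,uv,X,dz):
    R,p=pose(q); return (proj(c,X@R.T+p+[0,0,dz])-np.array(uv)).ravel()
for nm,cs in (("T",[(t,padT)]),("S",[(s,padS)]),("both",[(t,padT),(s,padS)])):
    r=least_squares(lambda q:np.concatenate([f(q,c,u,padX,0) for c,u in cs]),[.6,0,0]); print("pad",nm,r.x.round(4),r.fun.round(1))
angS=[S(598,297),S(524,271)]
sx=np.array([[0,22.5,55],[10,22.5,55],[10,-22.5,55],[0,-22.5,55]])/1e3
angS2=[S(661,119),S(657,131),S(584,108),S(586,97)]
X=np.vstack([angX,sx]); uS=angS+angS2
for nm,cs in (("T",[(t,angT,angX)]),("S",[(s,uS,X)]),("both",[(t,angT,angX),(s,uS,X)])):
    r=least_squares(lambda q:np.concatenate([f(q,c,u,x,.003) for c,u,x in cs]),[.6,0,0]); print("ang",nm,r.x.round(4),r.fun.round(1))
R,p=pose(r.x); print(R@[.1,0,.005]+p)
for c,n,(x0,y0) in ((t,"t",(255,175)),(s,"s",(220,165))):
    im=cv2.resize(c["frame"][y0:y0+85,x0:x0+80],None,fx=5,fy=5,interpolation=cv2.INTER_CUBIC)
    box=np.array([[x,y,z] for x,z in((0,0),(.1,0),(.1,.01),(.01,.01),(.01,.055),(0,.055)) for y in(-.0225,.0225)])
    uv=(proj(c,box@R.T+p+[0,0,.003])-[x0,y0]+.5)*5
    for i in range(6):
        for k in(0,1):
            a=uv[2*i+k];b=uv[(2*i+2)%12+k]; cv2.line(im,tuple(map(int,a)),tuple(map(int,b)),(0,255,255),1)
        cv2.line(im,tuple(map(int,uv[2*i])),tuple(map(int,uv[2*i+1])),(0,255,0),1)
    cv2.imwrite(f"pics/ov_{n}.png",im)
a=cv2.imread("pics/ov_t.png");b=cv2.imread("pics/ov_s.png");cv2.imwrite("pics/ov.png",np.hstack([a,b]))
```

```text
pad T [ 0.5499 -0.1976 -0.0887] [-0.3 -0.3  0.3 -0.4  0.2  0.4 -0.2  0.2]
pad S [ 0.5501 -0.2007 -0.0868] [ 0.1 -0.2 -0.1 -0.  -0.3  0.   0.2  0.3]
pad both [ 0.5501 -0.1993 -0.0883] [ 0.3 -0.4  0.9 -0.5  0.8  0.4  0.4  0.2  0.6 -0.1  0.4  0.   0.3  0.1
  0.8  0.4]
ang T [ 0.5508 -0.1912 -0.152 ] [ 0.3  0.  -0.3 -0. ]
ang S [ 0.5497 -0.1995 -0.0984] [-0.2 -0.3  0.4  0.1 -0.1 -0.1 -0.7  0.1 -0.3  0.3  0.9 -0.1]
ang both [ 0.5498 -0.1994 -0.0893] [ 0.9  0.6  0.5 -0.5  0.3 -0.2  0.8  0.4 -0.  -0.1 -0.6  0.1 -0.2  0.4
  0.9  0. ]
[ 0.64941864 -0.20832085  0.005     ]
```

View pics/ov.png

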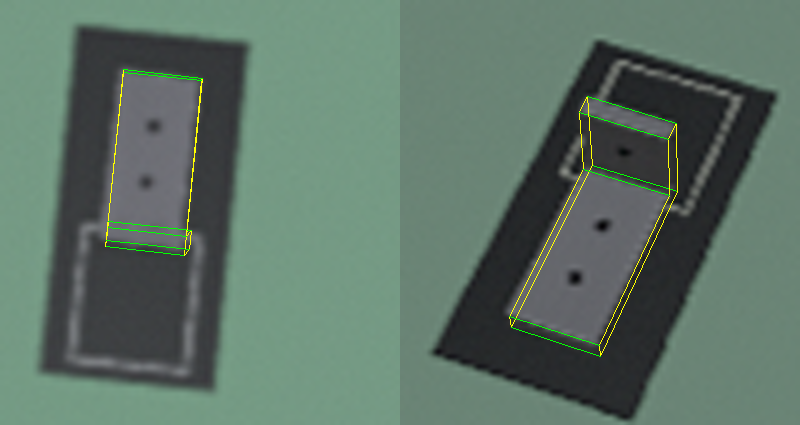

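Candidates: plain steel at top (284,205) (100 mm leg fits), plain steel at (142,218) (small, leave), green (412,219), purples (288,287), (411,283), red (307,144). The fitted wireframe of the large rest coincides with the one at (284,205), so that one is the target.

```bash
cat > plan.py <<'E'
import numpy as np
from scipy.spatial.transform import Rotation as Ro
YAW=-0.09; C=np.array([0.5498,-0.1994,0.003])
e=np.array([np.cos(YAW),np.sin(YAW),0]); ly=np.array([-np.sin(YAW),np.cos(YAW),0]); up=np.array([0,0,1.])
def Rt(tilt):
    x=-up*np.cos(tilt)+e*np.sin(tilt); z=-ly; return np.column_stack([x,np.cross(z,x),z])
def rows(p0,R0,way,dec=2):
    """way: list of (p,R,n); -> rows in tool axes"""
    out=[];p=np.array(p0,float);R=np.array(R0)
    for pt,Rtg,n in way:
        for i in range(n,0,-1):
            d=R.T@(pt-p)/i*100; w=Ro.from_matrix(R.T@Rtg).as_rotvec()/i
            d=d.round(dec);w=w.round(3)
            out.append([*d.tolist(),*w.tolist()])
            p=p+R@d/100; R=R@Ro.from_rotvec(w).as_matrix()
    return out
def leg(x,z): return C+e*x+up*z   # point on flat leg
E
python3 - <<'E'
from station import env
from plan import *
s=env.get_state()
h=leg(.092,.09)
for r in rows(s["eef_pos"],s["tool_rot"],[(np.array([h[0],h[1],.2]),Rt(-.15),16),(h,Rt(-.15),4)]): print(r)
E
```

```text
[0.31, 3.03, -1.13, 0.034, 0.003, -0.009]
[0.29, 2.99, -1.23, 0.034, 0.003, -0.009]
[0.26, 2.95, -1.33, 0.034, 0.002, -0.009]
[0.24, 2.9, -1.43, 0.034, 0.003, -0.009]
[0.22, 2.86, -1.53, 0.034, 0.002, -0.009]
[0.2, 2.8, -1.63, 0.034, 0.003, -0.009]
[0.18, 2.75, -1.72, 0.034, 0.002, -0.009]
[0.16, 2.69, -1.81, 0.034, 0.003, -0.009]
[0.14, 2.63, -1.9, 0.034, 0.002, -0.009]
[0.12, 2.56, -1.99, 0.034, 0.003, -0.009]
[0.1, 2.5, -2.08, 0.034, 0.002, -0.009]
[0.08, 2.43, -2.16, 0.034, 0.003, -0.009]
[0.07, 2.35, -2.24, 0.034, 0.002, -0.01]
[0.05, 2.27, -2.32, 0.034, 0.003, -0.009]
[0.03, 2.19, -2.4, 0.034, 0.002, -0.01]
[0.02, 2.11, -2.47, 0.035, 0.003, -0.009]
[2.64, 0.4, 0.0, -0.0, -0.0, -0.0]
[2.65, 0.4, 0.0, -0.0, -0.0, -0.0]
[2.64, 0.4, 0.0, -0.0, -0.0, -0.0]
[2.65, 0.4, 0.0, -0.0, -0.0, -0.0]
```

Emit:
play_rows --pt "0.31 3.03 -1.13 0.034 0.003 -0.009 0" --pt "0.29 2.99 -1.23 0.034 0.003 -0.009 0" --pt "0.26 2.95 -1.33 0.034 0.002 -0.009 0" --pt "0.24 2.9 -1.43 0.034 0.003 -0.009 0" --pt "0.22 2.86 -1.53 0.034 0.002 -0.009 0" --pt "0.2 2.8 -1.63 0.034 0.003 -0.009 0" --pt "0.18 2.75 -1.72 0.034 0.002 -0.009 0" --pt "0.16 2.69 -1.81 0.034 0.003 -0.009 0"

```text
time: 1.62
eef_pos: [0.4647, -0.3945, 0.2248]
tool_rot: [[-0.075, 0.981, 0.181], [-0.003, 0.181, -0.983], [-0.997, -0.074, -0.011]]
force: [0.0, -0.9, -0.1]
gripper_width: 0.0879
```

Emit:
play_rows --pt "0.14 2.63 -1.9 0.034 0.002 -0.009 0" --pt "0.12 2.56 -1.99 0.034 0.003 -0.009 0" --pt "0.1 2.5 -2.08 0.034 0.002 -0.009 0" --pt "0.08 2.43 -2.16 0.034 0.003 -0.009 0" --pt "0.07 2.35 -2.24 0.034 0.002 -0.01 0" --pt "0.05 2.27 -2.32 0.034 0.003 -0.009 0" --pt "0.03 2.19 -2.4 0.034 0.002 -0.01 0" --pt "0.02 2.11 -2.47 0.035 0.003 -0.009 0"

```text
time: 2.28
eef_pos: [0.6424, -0.2062, 0.1999]
tool_rot: [[-0.149, 0.985, -0.091], [0.014, -0.09, -0.996], [-0.989, -0.15, -0.0]]
force: [0.5, -0.6, 0.1]
gripper_width: 0.0883
```

Emit:
play_rows --pt "2.64 0.4 0 0 0 0 0" --pt "2.65 0.4 0 0 0 0 0" --pt "2.64 0.4 0 0 0 0 0" --pt "2.65 0.4 0 0 0 0 0" --pt "0 0 0 0 0 0 0" --pt "0 0 0 0 0 0 0"

```text
time: 2.78
eef_pos: [0.6404, -0.2074, 0.0921]
tool_rot: [[-0.152, 0.984, -0.09], [0.015, -0.089, -0.996], [-0.988, -0.152, -0.001]]
force: [1.3, 0.5, 0.7]
gripper_width: 0.0876
```

Run:
```python
from station import env
from plan import *
from h import *
s=env.get_state(); print(s["time"],s["joint_positions"].round(1),s["eef_pos"].round(4),leg(.092,.09).round(4),s["tool_rot"].round(3),s["force"].round(2))
w=env.read_camera("wrist"); t=env.read_camera("top")
im=np.hstack([cv2.resize(w["frame"],(533,400)),cv2.resize(t["frame"][170:270,250:317],(267,400))]); cv2.imwrite("pics/hover.png",im)
for r in rows(s["eef_pos"],s["tool_rot"],[(leg(.092,.030),Rt(-.15),3),(leg(.092,.0135),Rt(-.15),3)]): print(r)
```

```text
2.7833 [ 12.3  47.8   2.   81.6  -0.3  59.4 -81.2] [ 0.6404 -0.2074  0.0921] [ 0.6414 -0.2077  0.093 ] [[-0.152  0.984 -0.09 ]
 [ 0.015 -0.089 -0.996]
 [-0.988 -0.152 -0.001]] [1.27 0.49 0.7 ]
[1.94, 0.33, 0.01, 0.0, -0.0, 0.001]
[1.94, 0.33, 0.01, 0.0, -0.0, 0.001]
[1.94, 0.33, 0.01, 0.0, -0.001, 0.001]
[0.54, 0.08, -0.0, 0.0, 0.0, -0.0]
[0.55, 0.08, -0.0, 0.0, 0.0, -0.0]
[0.54, 0.09, -0.0, 0.0, 0.0, -0.0]
```

View pics/hover.png

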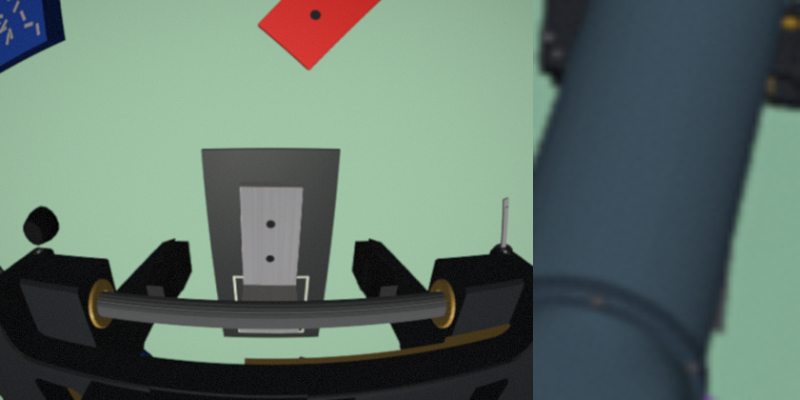

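Emit:
play_rows --pt "1.94 0.33 0 0 0 0 0" --pt "1.94 0.33 0 0 0 0 0" --pt "1.94 0.33 0 0 0 0 0" --pt "0 0 0 0 0 0 0"

```text
time: 3.22
eef_pos: [0.6414, -0.2073, 0.0325]
tool_rot: [[-0.151, 0.984, -0.09], [0.015, -0.089, -0.996], [-0.988, -0.152, -0.001]]
force: [-1.3, 0.8, -0.2]
gripper_width: 0.0882
```

```bash
cat > look.py <<'E'
from station import env
from plan import *
from h import *
import sys
def fish(p,X):
    c=np.asarray(X)@p["R"].T+p["t"]; r=np.linalg.norm(c[:,:2],axis=1); th=np.arctan2(r,c[:,2])
    return p["mtx"][:2,2]+p["mtx"][0,0]*(th/r)[:,None]*c[:,:2]
def look(name,ang=0.):
    w=env.read_camera("wrist"); s=env.read_camera("scene"); t=env.read_camera("top")
    b=[]
    for y in(-.0225,.0225):
        for x,z in((0,0),(.1,0),(.1,.01),(.01,.01),(.01,.055),(0,.055)):
            ca,sa=np.cos(ang),np.sin(ang); b.append(C+e*(x*ca-z*sa)+ly*y+up*(x*sa+z*ca))
    b=np.array(b)
    wi=w["frame"].copy()
    for q in fish(w,b): cv2.circle(wi,tuple(map(int,q.round())),2,(0,255,255),-1)
    x0,y0=190,130
    si=cv2.resize(s["frame"][y0:y0+125,x0:x0+125],(400,400),interpolation=cv2.INTER_CUBIC)
    sp=(proj(s,b)-[x0,y0])*3.2
    for q in sp: cv2.circle(si,tuple(map(int,q.round())),2,(0,255,255),-1)
    cv2.imwrite(f"pics/{name}.png",np.hstack([wi[:400,80:480],si]))
if __name__=="__main__": look(sys.argv[1],float(sys.argv[2]) if len(sys.argv)>2 else 0.)
E
python3 look.py l1
python3 - <<'E'
from station import env
from plan import *
s=env.get_state(); print(s["time"],s["eef_pos"].round(4),leg(.092,.03).round(4),s["force"].round(2))
for r in rows(s["eef_pos"],s["tool_rot"],[(leg(.092,.0135),Rt(-.15),3)]): print(r)
E
```

```text
3.3667 [ 0.6439 -0.2082  0.0362] [ 0.6414 -0.2077  0.033 ] [ 0.87 -0.77  0.87]
[0.66, 0.01, -0.01, -0.0, 0.0, -0.001]
[0.66, 0.02, -0.01, -0.0, 0.0, -0.001]
[0.66, 0.02, -0.01, -0.0, 0.0, -0.001]
```

View pics/l1.png

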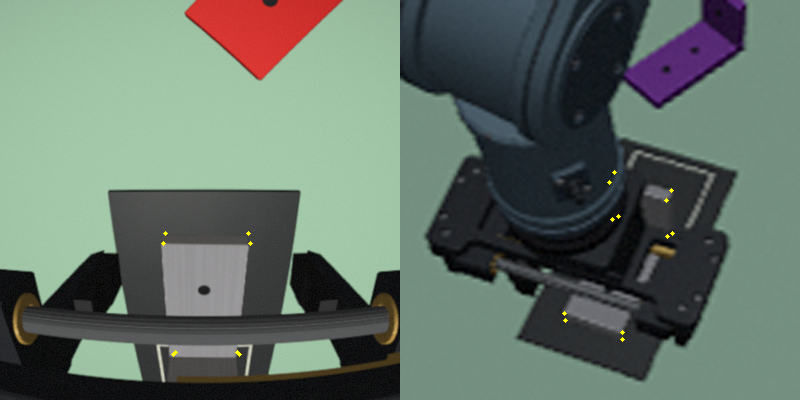

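Run:
```python
from station import env
for i in range(5):
    s=env.get_state(); print(s["time"],s["eef_pos"].round(4)); env.read_camera("top")
```

```text
3.3667 [ 0.6439 -0.2082  0.0362]
3.4167 [ 0.6441 -0.2082  0.0364]
3.4667 [ 0.644  -0.2082  0.0363]
3.5167 [ 0.6438 -0.2081  0.036 ]
3.5667 [ 0.6435 -0.208   0.0356]
```

Emit:
play_rows --pt "0.41 0.06 0 0 0 0 0" --pt "0.41 0.06 0 0 0 0 0" --pt "0.41 0.06 0 0 0 0 0" --pt "0.3 0.06 0 0 0 0 0" --pt "0 0 0 0 0 0 0" --pt "0 0 0 0 0 0 0" --pt "0 0 0 0 0 0 0" --pt "0 0 0 0 0 0 0"

```text
time: 4.28
eef_pos: [0.6427, -0.2078, 0.0186]
tool_rot: [[-0.148, 0.985, -0.09], [0.014, -0.089, -0.996], [-0.989, -0.149, -0.0]]
force: [-0.5, 0.1, -0.6]
gripper_width: 0.0881
```

```bash
python3 - <<'E'
from station import env
for i in range(6):
    s=env.get_state(); print(s["time"],s["eef_pos"].round(4),s["force"].round(2)); env.read_camera("top")
E
python3 look.py l2
```

```text
4.2833 [ 0.6427 -0.2078  0.0186] [-0.55  0.07 -0.59]
4.3333 [ 0.6427 -0.2078  0.0187] [ 0.3   0.93 -0.01]
4.3833 [ 0.6427 -0.2078  0.0187] [0.14 0.18 1.08]
4.4333 [ 0.6427 -0.2078  0.0187] [-0.48  0.23 -0.41]
4.4833 [ 0.6427 -0.2078  0.0186] [-0.39 -0.05 -0.15]
4.5333 [ 0.6426 -0.2078  0.0186] [ 0.15  0.45 -0.18]
```

View pics/l2.png

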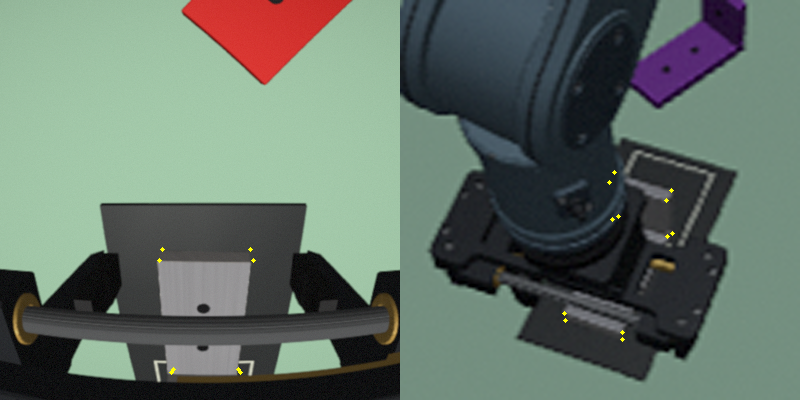

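Emit:
play_rows --pt "0.15 0.02 0 0 0 0 0.3" --pt "0.15 0.02 0 0 0 0 0.44" --pt "0 0 0 0 0 0 0.46" --pt "0 0 0 0 0 0 0.46" --pt "0 0 0 0 0 0 0.46"

```text
time: 5.15
eef_pos: [0.6427, -0.2079, 0.0157]
tool_rot: [[-0.148, 0.985, -0.09], [0.014, -0.089, -0.996], [-0.989, -0.149, -0.0]]
force: [0.3, -0.3, 3.3]
gripper_width: 0.0573
```

Emit:
play_rows --pt "0 0 0 0 0 0 0.5" --pt "0 0 0 0 0 0 0.5" --pt "0 0 0 0 0 0 0.5" --pt "0 0 0 0 0 0 0.5"

```text
time: 5.48
eef_pos: [0.6427, -0.2076, 0.0156]
tool_rot: [[-0.148, 0.985, -0.09], [0.014, -0.089, -0.996], [-0.989, -0.149, -0.0]]
force: [-0.1, 0.3, 3.9]
gripper_width: 0.0441
```

```bash
python3 - <<'E'
from station import env
for i in range(3):
    s=env.get_state(); print(s["time"],s["eef_pos"].round(4),s["force"].round(2),s["gripper_width"]); env.read_camera("top")
E
python3 look.py l3
```

```text
5.4833 [ 0.6427 -0.2076  0.0156] [-0.13  0.32  3.86] 0.0440886521460296
5.5333 [ 0.6427 -0.2076  0.0156] [0.49 1.16 3.66] 0.0444540343978971
5.5833 [ 0.6427 -0.2076  0.0156] [1.12 1.18 3.93] 0.04489633220377047
```

View pics/l3.png

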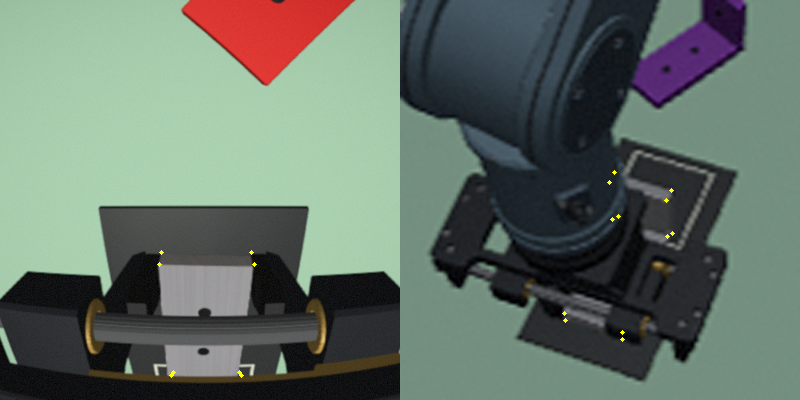

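```bash
cat >> plan.py <<'E'
def tcp(th,tilt,x=.093,z=.006,d=.0066):
    R=Rt(tilt); P=C+e*(x*np.cos(th)-z*np.sin(th))+up*(x*np.sin(th)+z*np.cos(th))
    return P-d*R[:,0],R
def arc(s,ths,tilts,n=1):
    return rows(s["eef_pos"],s["tool_rot"],[(*tcp(a,b),n) for a,b in zip(ths,tilts)])
E
python3 - <<'E'
from station import env
from plan import *
s=env.get_state(); print(tcp(0,-.15)[0])
th=np.arange(1,8)*.045
for r in arc(s,th,th-.15): print(r)
E
```

```text
[ 0.6434059  -0.20784735  0.01552589]
[-0.41, -0.06, 0.02, -0.0, -0.001, 0.045]
[-0.4, -0.13, 0.0, -0.0, 0.0, 0.045]
[-0.41, -0.13, 0.0, -0.0, 0.0, 0.045]
[-0.41, -0.13, 0.0, 0.0, 0.0, 0.045]
[-0.4, -0.12, 0.0, 0.0, 0.0, 0.045]
[-0.41, -0.13, 0.0, 0.0, 0.0, 0.045]
[-0.41, -0.13, 0.0, 0.0, 0.0, 0.045]
```

Emit:
play_rows --pt "-0.41 -0.12 0 0 0 0.045 0.5" --pt "-0.41 -0.13 0 0 0 0.045 0.5" --pt "-0.41 -0.13 0 0 0 0.045 0.5" --pt "-0.41 -0.13 0 0 0 0.045 0.5" --pt "-0.41 -0.13 0 0 0 0.045 0.5" --pt "-0.41 -0.13 0 0 0 0.045 0.5" --pt "-0.41 -0.13 0 0 0 0.045 0.5" --pt "0 0 0 0 0 0 0.5"

```text
time: 6.45
eef_pos: [0.6322, -0.2072, 0.0439]
tool_rot: [[0.163, 0.982, -0.091], [-0.015, -0.09, -0.996], [-0.986, 0.164, -0.0]]
force: [0.6, 0.4, -1.9]
gripper_width: 0.0446
```

```bash
python3 look.py l4 .315
python3 - <<'E'
from station import env
from plan import *
s=env.get_state(); print(s["time"],s["joint_positions"].round(1),s["eef_pos"].round(4),tcp(.315,.165)[0].round(4),s["tool_rot"][:,0].round(3),s["force"].round(2),s["moment"].round(2),s["gripper_width"])
E
```

```text
6.6 [ 15.9  43.6  -1.3  99.6  -1.5  27.7 -78.8] [ 0.6327 -0.207   0.0431] [ 0.6349 -0.2071  0.044 ] [ 0.16  -0.014 -0.987] [-1.37 -0.39 -1.77] [-0.1   0.63  0.  ] 0.04456269068504815
```

View pics/l4.png

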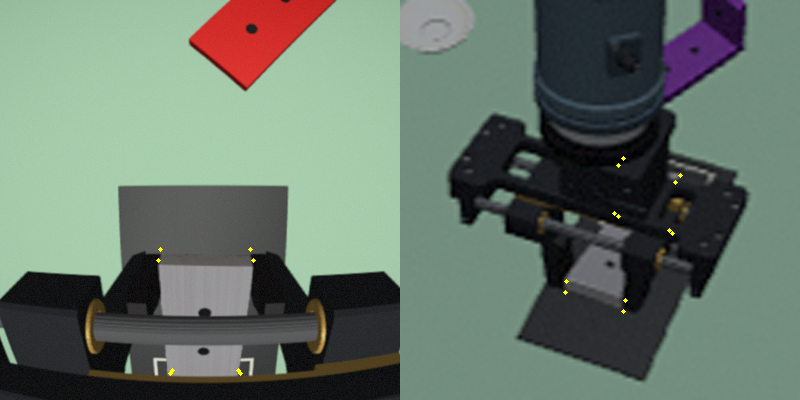

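Run:
```python
from station import env
from plan import *
s=env.get_state()
p,R=tcp(.315,.165)
for r in rows(p,R,[(*tcp(a,.165),1) for a in np.arange(.355,1.6,.04)]): print(r[:2],end=' ')
```

```text
[-0.36, -0.09] [-0.36, -0.1] [-0.36, -0.11] [-0.35, -0.13] [-0.34, -0.15] [-0.34, -0.15] [-0.33, -0.17] [-0.32, -0.19] [-0.32, -0.19] [-0.31, -0.21] [-0.3, -0.22] [-0.29, -0.23] [-0.28, -0.25] [-0.27, -0.25] [-0.27, -0.27] [-0.25, -0.28] [-0.23, -0.28] [-0.23, -0.3] [-0.22, -0.3] [-0.2, -0.31] [-0.19, -0.32] [-0.18, -0.33] [-0.16, -0.34] [-0.15, -0.34] [-0.14, -0.34] [-0.12, -0.36] [-0.11, -0.35] [-0.1, -0.36] [-0.08, -0.37] [-0.06, -0.36] [-0.05, -0.37] [-0.04, -0.37]
```

Emit:
play_rows --pt "-0.35 -0.19 0 0 0 0 0.5" --pt "-0.34 -0.2 0 0 0 0 0.5" --pt "-0.34 -0.2 0 0 0 0 0.5" --pt "0 0 0 0 0 0 0.5"

```text
time: 6.93
eef_pos: [0.6262, -0.206, 0.0536]
tool_rot: [[0.163, 0.983, -0.09], [-0.014, -0.089, -0.996], [-0.987, 0.164, -0.001]]
force: [-0.1, 0.4, -5.0]
gripper_width: 0.0445
```

```bash
python3 look.py l5 .435
python3 - <<'E'
from station import env
from plan import *
s=env.get_state(); print(s["time"],s["joint_positions"].round(1),s["eef_pos"].round(4),tcp(.435,.165)[0].round(4),s["tool_rot"][:,0].round(3),s["force"].round(2),s["moment"].round(2),s["gripper_width"])
E
```

```text
7.0833 [ 16.1  42.2  -1.4 100.7  -1.5  27.8 -78.7] [ 0.6264 -0.206   0.0532] [ 0.6302 -0.2067  0.0541] [ 0.163 -0.014 -0.987] [ 0.52 -0.34 -4.32] [0.15 0.12 0.03] 0.04434059372383783
```

View pics/l5.png

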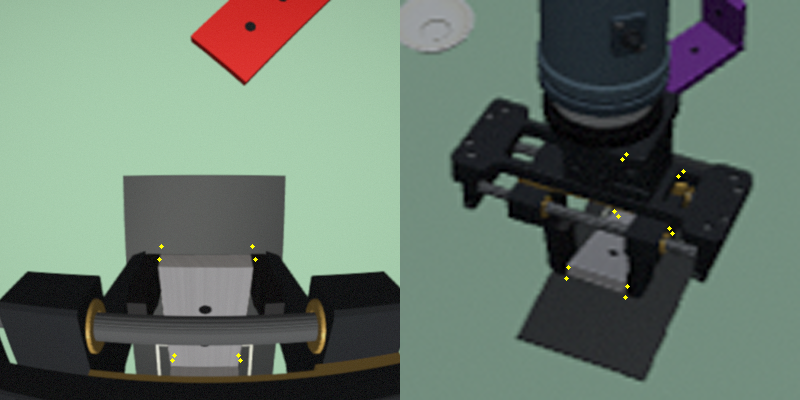

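Emit:
play_rows --pt "0 0 0 0 0 0 0.495" --pt "0 0 0 0 0 0 0.495" --pt "0 0 0 0 0 0 0.495"

```text
time: 7.33
eef_pos: [0.6264, -0.2061, 0.0532]
tool_rot: [[0.163, 0.982, -0.09], [-0.014, -0.089, -0.996], [-0.986, 0.164, -0.001]]
force: [-0.3, 0.8, -4.2]
gripper_width: 0.045
```

Emit:
play_rows --pt "0 0 0 0 0 0 0.49" --pt "0 0 0 0 0 0 0.49" --pt "0 0 0 0 0 0 0.49"

```text
time: 7.58
eef_pos: [0.6263, -0.2062, 0.0533]
tool_rot: [[0.163, 0.982, -0.09], [-0.014, -0.089, -0.996], [-0.986, 0.164, -0.0]]
force: [-0.8, 1.1, -2.9]
gripper_width: 0.045
```

```bash
python3 look.py l6 .435
python3 - <<'E'
from station import env
for i in range(3):
    s=env.get_state(); print(s["time"],s["eef_pos"].round(4),s["force"].round(2),s["moment"].round(2),s["gripper_width"]); env.read_camera("top")
E
```

```text
7.7333 [ 0.6264 -0.2062  0.0533] [ 0.03  1.85 -1.66] [ 0.28  0.37 -0.05] 0.04548152430476709
7.7833 [ 0.6264 -0.2062  0.0533] [-0.2   0.49 -3.13] [ 0.26  0.41 -0.08] 0.044943094440671544
7.8333 [ 0.6264 -0.2062  0.0533] [-1.26  1.47 -3.22] [ 0.31  0.45 -0.04] 0.04499499572037336
```

View pics/l6.png

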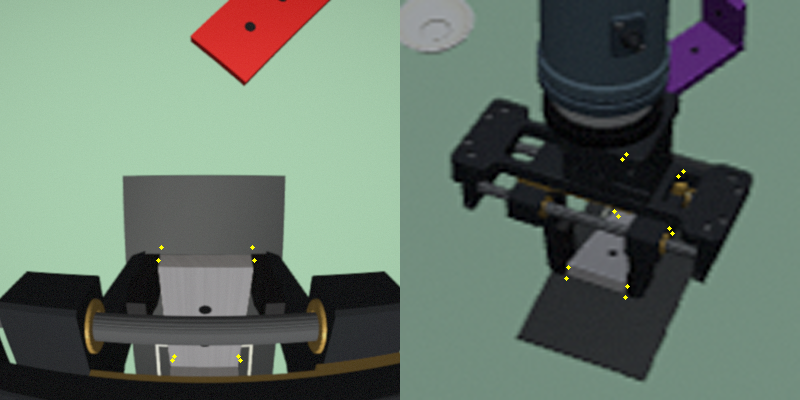

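Emit:
play_rows --pt "0 0 0 0 0 0 0.487" --pt "0 0 0 0 0 0 0.487" --pt "0 0 0 0 0 0 0.487"

```text
time: 8.13
eef_pos: [0.6273, -0.2068, 0.054]
tool_rot: [[0.165, 0.982, -0.09], [-0.015, -0.089, -0.996], [-0.986, 0.166, 0.0]]
force: [0.1, 0.5, 0.4]
gripper_width: 0.0452
```

```bash
python3 look.py l7 .435
python3 - <<'E'
from station import env
for i in range(2):
    s=env.get_state(); print(s["time"],s["eef_pos"].round(4),s["force"].round(2),s["moment"].round(2),s["gripper_width"]); env.read_camera("top")
E
```

```text
8.2833 [ 0.6269 -0.2066  0.0537] [-0.12 -0.76 -0.41] [ 0.01  0.22 -0.04] 0.04517269553882958
8.3333 [ 0.6268 -0.2065  0.0536] [-0.38 -0.38 -0.59] [ 0.04  0.19 -0.02] 0.04506197285789611
```

View pics/l7.png

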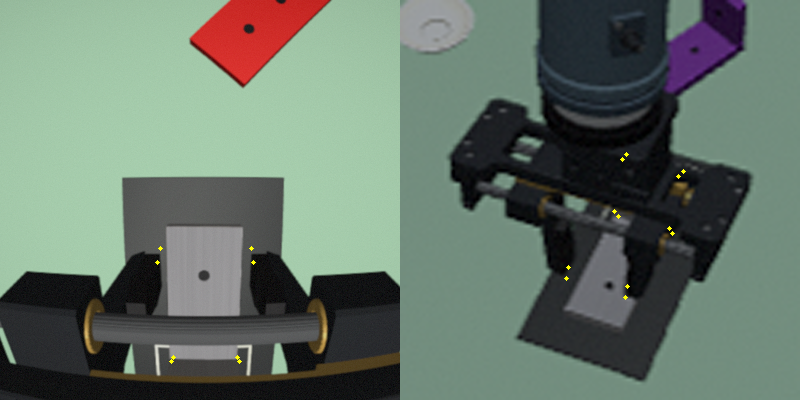

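Run:
```python
from look import *
w=env.read_camera("wrist"); f=w["frame"]
c=cv2.resize(f[200:300,220:340],None,fx=6,fy=6,interpolation=cv2.INTER_CUBIC); cv2.imwrite("pics/w1.png",c)
x0,y0=200,140
def fray(uv,z):
    d=np.array(uv)-w["mtx"][:2,2]; r=np.hypot(*d); th=r/w["mtx"][0,0]
    v=np.array([*(d/r*np.sin(th)),np.cos(th)]); v=w["R"].T@v; o=-w["R"].T@w["t"]; return o+v*(z-o[2])/v[2]
a=fray((246.5,226),.013);b=fray((322,226),.013);m=(a+b)/2
print(a,b,np.linalg.norm(a-b),m, "expected",leg(.1,.01), "dir",np.arctan2(*(a-b)[[1,0]])-np.pi/2)
print("hole",fray((284,275),.013))
# pad far corners
print(fray((203,178),.003),fray((363,178),.003))
```

```text
[ 0.64695526 -0.18501103  0.013     ] [ 0.6430256 -0.229175   0.013    ] 0.044338446178049044 [ 0.64499043 -0.20709301  0.013     ] expected [ 0.64939527 -0.20838785  0.013     ] dir -0.08874526997277354
hole [ 0.61497108 -0.20425378  0.013     ]
[ 0.67747311 -0.15950711  0.003     ] [ 0.66864862 -0.25794874  0.003     ]
```

View pics/w1.png

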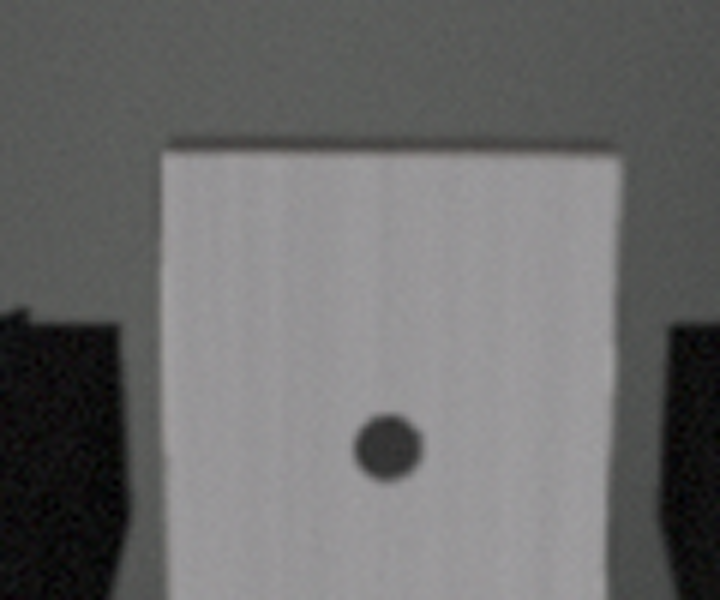

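```bash
sed -i 's/^YAW.*/YAW=-0.089; C=np.array([0.545,-0.1981,0.003])/' plan.py
python3 - <<'E'
from station import env
from plan import *
s=env.get_state(); print(s["time"])
a=leg(.0943,.06)
for r in rows(s["eef_pos"],s["tool_rot"],[(a,Rt(-.4),7),(leg(.0943,.0155),Rt(-.4),4)]): print(r)
E
```

```text
8.4333
[-0.11, 0.19, -0.01, -0.0, -0.0, -0.081]
[-0.12, 0.19, -0.02, -0.0, -0.0, -0.081]
[-0.14, 0.18, -0.01, -0.0, -0.0, -0.081]
[-0.15, 0.16, -0.02, -0.0, -0.0, -0.081]
[-0.16, 0.15, -0.01, -0.0, -0.0, -0.08]
[-0.17, 0.14, -0.02, -0.001, -0.0, -0.081]
[-0.18, 0.12, -0.01, -0.0, -0.001, -0.08]
[1.02, 0.43, -0.0, -0.0, 0.0, -0.0]
[1.03, 0.44, -0.0, -0.0, 0.0, -0.0]
[1.02, 0.43, -0.0, -0.0, 0.0, -0.0]
[1.03, 0.44, -0.0, -0.0, 0.0, -0.0]
```

Emit:
play_rows --pt "-0.11 0.19 -0.01 0 0 -0.081 0.35" --pt "-0.12 0.19 -0.02 0 0 -0.081 0.35" --pt "-0.14 0.18 -0.01 0 0 -0.081 0.35" --pt "-0.15 0.16 -0.02 0 0 -0.081 0.35" --pt "-0.16 0.15 -0.01 0 0 -0.08 0.35" --pt "-0.17 0.14 -0.02 0 0 -0.081 0.35" --pt "-0.18 0.12 -0.01 0 0 -0.08 0.35" --pt "0.8 0.34 0 0 0 0 0.35"

```text
time: 9.1
eef_pos: [0.6412, -0.2056, 0.0539]
tool_rot: [[-0.388, 0.917, -0.088], [0.035, -0.081, -0.996], [-0.921, -0.39, -0.001]]
force: [0.2, 1.3, 0.2]
gripper_width: 0.0577
```

Emit:
play_rows --pt "0.8 0.34 0 0 0 0 0.35" --pt "0.8 0.34 0 0 0 0 0.35" --pt "0.8 0.34 0 0 0 0 0.35" --pt "0 0 0 0 0 0 0.35" --pt "0 0 0 0 0 0 0.35"

```text
time: 9.52
eef_pos: [0.6379, -0.2064, 0.0277]
tool_rot: [[-0.389, 0.917, -0.09], [0.036, -0.083, -0.996], [-0.921, -0.39, -0.001]]
force: [0.1, 0.2, 0.7]
gripper_width: 0.0576
```

```bash
python3 look.py l8
python3 - <<'E'
from station import env
from plan import *
s=env.get_state(); print(s["time"],s["joint_positions"].round(1),s["eef_pos"].round(4),s["force"].round(2),s["gripper_width"])
print(leg(.0943,.0155))
for r in rows(s["eef_pos"],s["tool_rot"],[(leg(.0943,.0155),Rt(-.4),3)]): print(r)
E
```

```text
9.6667 [ 11.   60.7   3.3  67.6   0.2  74.4 -82.1] [ 0.6391 -0.2066  0.0289] [0.57 0.73 0.81] 0.057441423705517754
[ 0.63892677 -0.20648162  0.0185    ]
[0.32, 0.13, -0.0, -0.0, -0.0, -0.0]
[0.32, 0.13, -0.01, -0.001, -0.0, -0.001]
[0.32, 0.12, -0.0, -0.0, -0.001, -0.0]
```

View pics/l8.png

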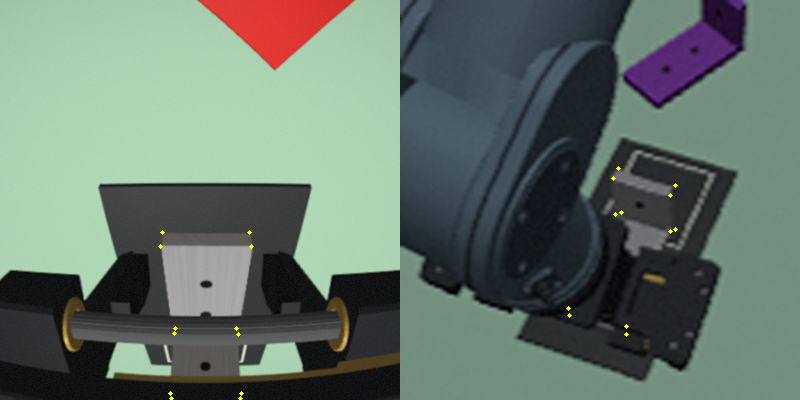

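Emit:
play_rows --pt "0.32 0.13 0 0 0 0 0.4" --pt "0.32 0.13 0 0 0 0 0.44" --pt "0.3 0.12 0 0 0 0 0.46" --pt "0 0 0 0 0 0 0.48" --pt "0 0 0 0 0 0 0.49" --pt "0 0 0 0 0 0 0.492" --pt "0 0 0 0 0 0 0.492" --pt "0 0 0 0 0 0 0.492"

```text
time: 10.33
eef_pos: [0.6384, -0.2066, 0.0177]
tool_rot: [[-0.388, 0.917, -0.09], [0.035, -0.083, -0.996], [-0.921, -0.39, -0.0]]
force: [-1.3, -2.0, -1.9]
gripper_width: 0.0445
```

Run:
```python
from station import env
from plan import *
s=env.get_state(); print(s["time"],s["joint_positions"].round(1),s["eef_pos"].round(4),s["force"].round(2),s["gripper_width"])
R=s["tool_rot"];p=s["eef_pos"]; tip=p+R[:,0]*.011; print((tip-C)@e,tip[2])
# rigid rotation rows about C, .05 rad
from scipy.spatial.transform import Rotation as Ro
dR=Ro.from_rotvec(-ly*.05).as_matrix()
print(R.T@(C+dR@(p-C)-p)*100)
```

```text
10.3333 [ 11.   61.5   3.3  67.5   0.2  73.8 -82.1] [ 0.6384 -0.2066  0.0177] [-1.34 -2.01 -1.85] 0.044548474154789935
0.08952148062490094 0.007587095288171666
[-3.96836359e-01 -2.60560411e-01  7.60182995e-05]
```

Emit:
play_rows --pt "-0.4 -0.26 0 0 0 0.05 0.492" --pt "-0.4 -0.26 0 0 0 0.05 0.492" --pt "-0.4 -0.26 0 0 0 0.05 0.492" --pt "-0.4 -0.26 0 0 0 0.05 0.492" --pt "-0.4 -0.26 0 0 0 0.05 0.492" --pt "-0.4 -0.26 0 0 0 0.05 0.492" --pt "-0.4 -0.26 0 0 0 0.05 0.492" --pt "-0.4 -0.26 0 0 0 0.05 0.492"

```text
time: 11.0
eef_pos: [0.6248, -0.2049, 0.0536]
tool_rot: [[0.001, 0.996, -0.09], [0.001, -0.09, -0.996], [-1.0, 0.001, -0.001]]
force: [-0.3, -1.0, -3.3]
gripper_width: 0.045
```

```bash
python3 look.py l9 .4
python3 - <<'E'
from station import env
from plan import *
s=env.get_state(); print(s["time"],s["joint_positions"].round(1),s["eef_pos"].round(4),s["tool_rot"][:,0].round(3),s["force"].round(2),s["moment"].round(2),s["gripper_width"])
E
```

```text
11.15 [ 13.8  45.3   0.6  92.8  -0.7  42.  -80.4] [ 0.6245 -0.2051  0.0538] [-0.002  0.001 -1.   ] [-0.85 -0.41 -3.26] [-0.03  0.28  0.05] 0.0447915002327211
```

View pics/l9.png

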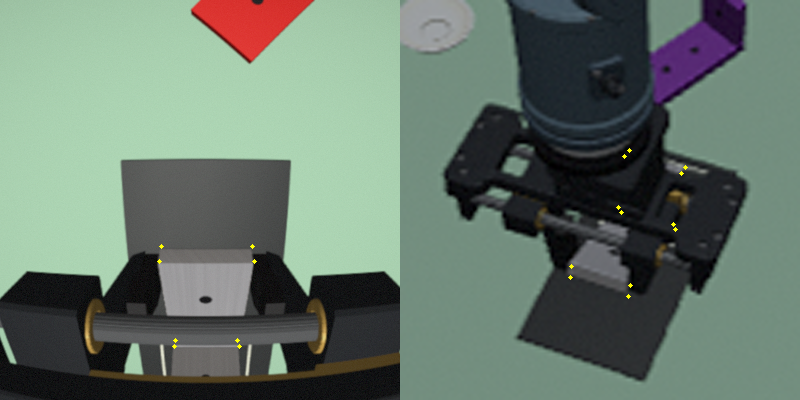

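Emit:
play_rows --pt "-0.4 -0.26 0 0 0 0.05 0.492" --pt "-0.4 -0.26 0 0 0 0.05 0.492" --pt "-0.4 -0.26 0 0 0 0.05 0.492" --pt "-0.4 -0.26 0 0 0 0.05 0.492" --pt "-0.4 -0.26 0 0 0 0.05 0.492" --pt "0 0 0 0 0 0 0.492"

```text
time: 11.65
eef_pos: [0.6099, -0.2037, 0.072]
tool_rot: [[0.246, 0.965, -0.091], [-0.021, -0.088, -0.996], [-0.969, 0.247, -0.001]]
force: [-0.0, 0.9, -2.1]
gripper_width: 0.0448
```

```bash
python3 look.py l10 .65
python3 - <<'E'
from station import env
from plan import *
s=env.get_state(); print(s["time"],s["joint_positions"].round(1),s["eef_pos"].round(4),s["tool_rot"][:,0].round(3),s["force"].round(2),s["moment"].round(2),s["gripper_width"])
E
```

```text
11.8 [ 18.   38.2  -3.  106.8  -2.2  21.2 -77.3] [ 0.6108 -0.2036  0.0714] [ 0.243 -0.021 -0.97 ] [-1.45  0.4  -2.3 ] [0.12 0.73 0.01] 0.044997874693613174
```

View pics/l10.png

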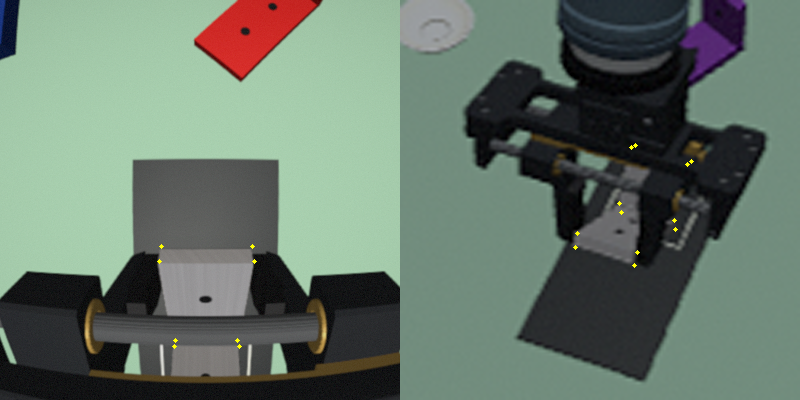

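Run:
```python
from station import env
from plan import *
s=env.get_state()
P=lambda t:e*(.092*np.cos(t)-.006*np.sin(t))+up*(.092*np.sin(t)+.006*np.cos(t))
R=Rt(.25); 
for t in np.arange(.65,1.6,.05): print(round(t,2),(R.T@(P(t+.05)-P(t))*100).round(2)[:2].tolist(),end='; ')
```

```text
0.65 [-0.41, -0.22]; 0.7 [-0.4, -0.24]; 0.75 [-0.38, -0.26]; 0.8 [-0.37, -0.28]; 0.85 [-0.36, -0.29]; 0.9 [-0.34, -0.31]; 0.95 [-0.32, -0.33]; 1.0 [-0.31, -0.34]; 1.05 [-0.29, -0.36]; 1.1 [-0.27, -0.37]; 1.15 [-0.25, -0.39]; 1.2 [-0.23, -0.4]; 1.25 [-0.21, -0.41]; 1.3 [-0.19, -0.42]; 1.35 [-0.17, -0.43]; 1.4 [-0.15, -0.44]; 1.45 [-0.13, -0.44]; 1.5 [-0.11, -0.45]; 1.55 [-0.08, -0.45];
```

Emit:
play_rows --pt "0 0 0 0 0 0 0.49" --pt "-0.39 -0.22 0 0 0 0 0.49" --pt "-0.38 -0.24 0 0 0 0 0.49" --pt "-0.36 -0.26 0 0 0 0 0.49" --pt "0 0 0 0 0 0 0.49"

```text
time: 12.22
eef_pos: [0.6012, -0.2031, 0.0822]
tool_rot: [[0.247, 0.965, -0.09], [-0.022, -0.087, -0.996], [-0.969, 0.248, -0.0]]
force: [0.3, 1.4, -1.3]
gripper_width: 0.0448
```

```bash
python3 look.py l11 .8
python3 - <<'E'
from station import env
from plan import *
s=env.get_state(); print(s["time"],s["joint_positions"].round(1),s["eef_pos"].round(4),s["tool_rot"][:,0].round(3),s["force"].round(2),s["moment"].round(2),s["gripper_width"])
E
```

```text
12.3667 [ 18.3  36.6  -3.2 108.2  -2.3  21.1 -77.1] [ 0.6017 -0.2031  0.0818] [ 0.248 -0.022 -0.969] [ 1.16  0.56 -0.62] [ 0.12  0.15 -0.02] 0.04480618911315517
```

View pics/l11.png

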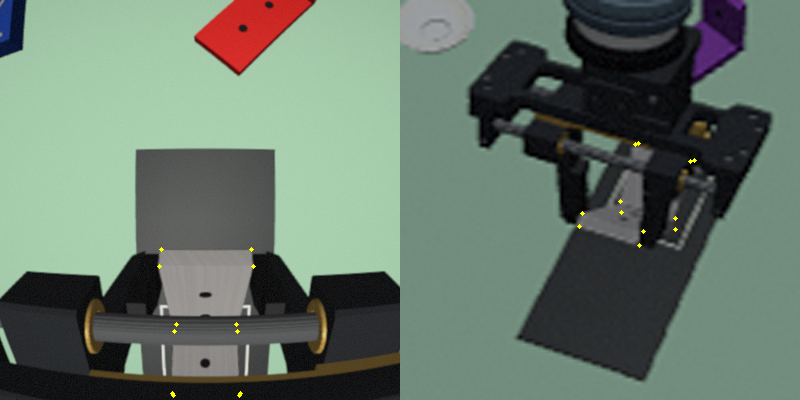

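Emit:
play_rows --pt "-0.36 -0.28 0 0 0 0 0.49" --pt "-0.35 -0.29 0 0 0 0 0.49" --pt "-0.34 -0.31 0 0 0 0 0.49" --pt "-0.32 -0.33 0 0 0 0 0.49" --pt "0 0 0 0 0 0 0.49"

```text
time: 12.78
eef_pos: [0.5856, -0.2017, 0.0923]
tool_rot: [[0.247, 0.965, -0.09], [-0.022, -0.088, -0.996], [-0.969, 0.248, -0.0]]
force: [0.3, 0.3, -0.6]
gripper_width: 0.0452
```

```bash
python3 look.py l12 1.0
python3 - <<'E'
from station import env
from plan import *
s=env.get_state(); print(s["time"],s["joint_positions"].round(1),s["eef_pos"].round(4),s["tool_rot"][:,0].round(3),s["force"].round(2),s["moment"].round(2),s["gripper_width"])
E
```

```text
12.9333 [ 18.8  34.6  -3.4 110.2  -2.3  21.1 -76.8] [ 0.5863 -0.2017  0.0919] [ 0.247 -0.022 -0.969] [ 0.97  0.74 -0.69] [ 0.13 -0.    0.04] 0.04493494173033005
```

View pics/l12.png

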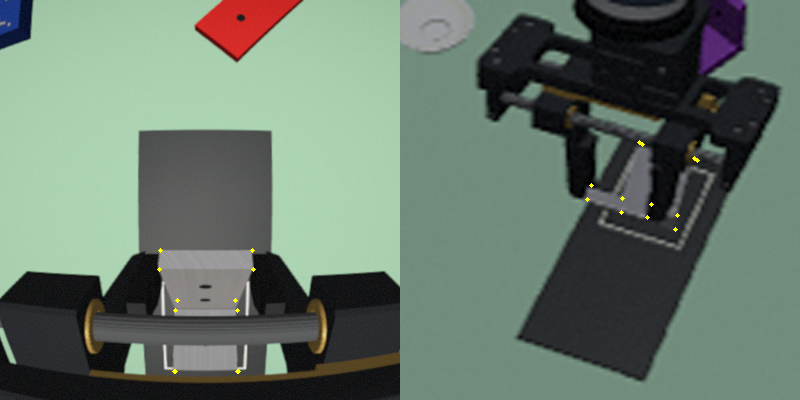

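Emit:
play_rows --pt "-0.31 -0.34 0 0 0 0 0.49" --pt "-0.29 -0.36 0 0 0 0 0.49" --pt "-0.27 -0.37 0 0 0 0 0.49" --pt "-0.25 -0.39 0 0 0 0 0.49" --pt "-0.23 -0.4 0 0 0 0 0.49" --pt "-0.21 -0.41 0 0 0 0 0.49" --pt "0 0 0 0 0 0 0.49"

```text
time: 13.52
eef_pos: [0.559, -0.1993, 0.101]
tool_rot: [[0.245, 0.965, -0.09], [-0.022, -0.088, -0.996], [-0.969, 0.246, -0.0]]
force: [-0.2, 0.0, -0.7]
gripper_width: 0.0449
```

```bash
python3 look.py l13 1.3
python3 - <<'E'
from station import env
from plan import *
s=env.get_state(); print(s["time"],s["joint_positions"].round(1),s["eef_pos"].round(4),s["tool_rot"][:,0].round(3),s["force"].round(2),s["moment"].round(2),s["gripper_width"])
E
```

```text
13.6667 [ 19.8  31.9  -3.9 113.7  -2.4  20.4 -76.2] [ 0.56   -0.1993  0.1009] [ 0.246 -0.022 -0.969] [-0.18 -0.35 -0.04] [0.07 0.32 0.01] 0.044796096704544416
```

View pics/l13.png

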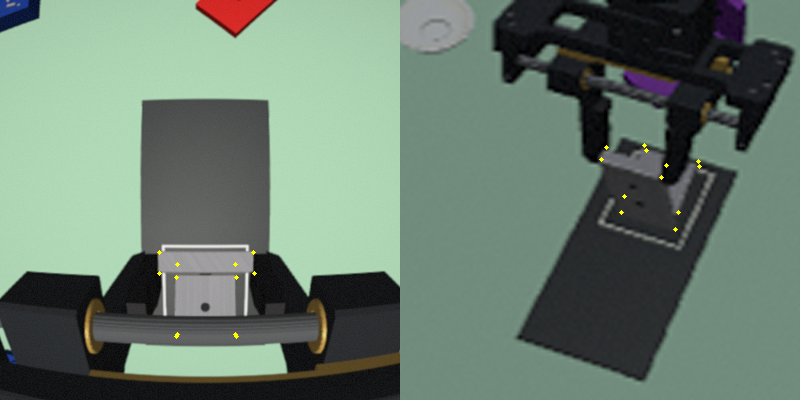

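Emit:
play_rows --pt "-0.19 -0.42 0 0 0 0 0.49" --pt "-0.17 -0.43 0 0 0 0 0.49" --pt "-0.15 -0.44 0 0 0 0 0.49" --pt "-0.13 -0.44 0 0 0 0 0.49" --pt "-0.11 -0.45 0 0 0 0 0.49" --pt "-0.02 -0.18 0 0 0 0 0.49" --pt "0 0 0 0 0 0 0.49"

```text
time: 14.25
eef_pos: [0.5353, -0.1969, 0.1027]
tool_rot: [[0.246, 0.965, -0.09], [-0.022, -0.087, -0.996], [-0.969, 0.247, -0.0]]
force: [-0.0, 1.0, -0.5]
gripper_width: 0.0447
```

```bash
python3 look.py l14 1.5708
python3 - <<'E'
from station import env
from plan import *
s=env.get_state(); print(s["time"],s["joint_positions"].round(1),s["eef_pos"].round(4),s["tool_rot"][:,0].round(3),s["force"].round(2),s["moment"].round(2),s["gripper_width"])
E
```

```text
14.4 [ 20.9  30.1  -4.4 117.1  -2.5  18.9 -75.5] [ 0.5357 -0.197   0.1027] [ 0.246 -0.022 -0.969] [-1.28  1.87 -0.37] [0.33 0.29 0.09] 0.04526886842222542
```

View pics/l14.png

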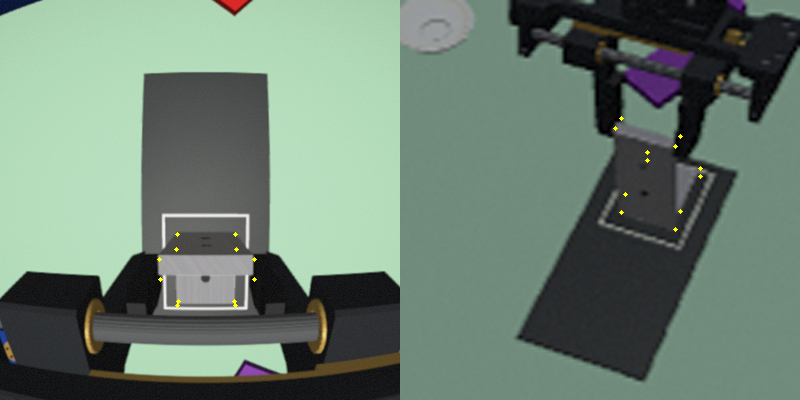

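Emit:
play_rows --pt "0.05 -0.2 0 0 0 0 0.49" --pt "0 0 0 0 0 0 0.48" --pt "0 0 0 0 0 0 0.46" --pt "0 0 0 0 0 0 0.42" --pt "0 0 0 0 0 0 0.35" --pt "0 0 0 0 0 0 0.25" --pt "0 0 0 0 0 0 0.15"

```text
time: 14.98
eef_pos: [0.5338, -0.197, 0.1017]
tool_rot: [[0.246, 0.965, -0.09], [-0.022, -0.087, -0.996], [-0.969, 0.247, -0.0]]
force: [-0.2, 0.3, 0.8]
gripper_width: 0.0687
```

```bash
python3 look.py l15 1.5708
python3 - <<'E'
from station import env
s=env.get_state(); print(s["time"],s["eef_pos"].round(4),s["force"].round(2),s["gripper_width"])
E
```

```text
15.1333 [ 0.5338 -0.1969  0.1017] [-0.16  0.77 -0.13] 0.07491567472830356
```

View pics/l15.png

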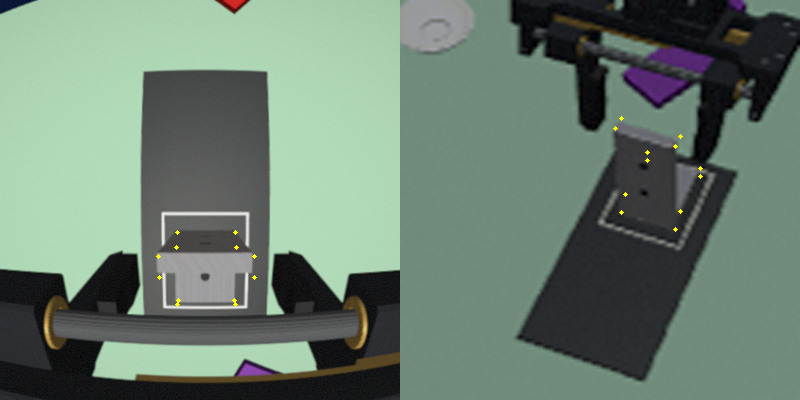

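Emit:
play_rows --pt "-0.97 0.25 0 0 0 0 0" --pt "-1.9 0.49 0 0 0 0 0" --pt "-2.4 0.6 0 0 0 0 0" --pt "-2.9 0.74 0 0 0 0 0" --pt "-2.9 0.74 0 0 0 0 0" --pt "-1.9 0.49 0 0 0 0 0" --pt "0 0 0 0 0 0 0" --pt "0 0 0 0 0 0 0"

```text
time: 15.8
eef_pos: [0.5344, -0.1972, 0.2372]
tool_rot: [[0.249, 0.964, -0.09], [-0.023, -0.087, -0.996], [-0.968, 0.25, 0.0]]
force: [0.1, 0.3, -0.5]
gripper_width: 0.0884
```

```bash
python3 look.py l16 1.5708
python3 - <<'E'
from station import env
from h import *
s=env.get_state(); print(s["time"],s["eef_pos"].round(4),s["force"].round(2),s["gripper_width"])
p=env.read_camera("scene"); cv2.imwrite("pics/s2.png",p["frame"])
cv2.imwrite("pics/s2c.png",cv2.resize(p["frame"][145:225,230:310],None,fx=7,fy=7,interpolation=cv2.INTER_CUBIC))
for k in ("angle_small",): print([(d["bbox"],d["conf"]) for d in env.spot_in(p,k)])
E
```

```text
15.95 [ 0.5329 -0.1966  0.2344] [ 0.15  0.18 -0.11] 0.08868107955447217
[([416.4, 218.0, 444.4, 254.8], 0.76)]
```

View pics/s2c.png

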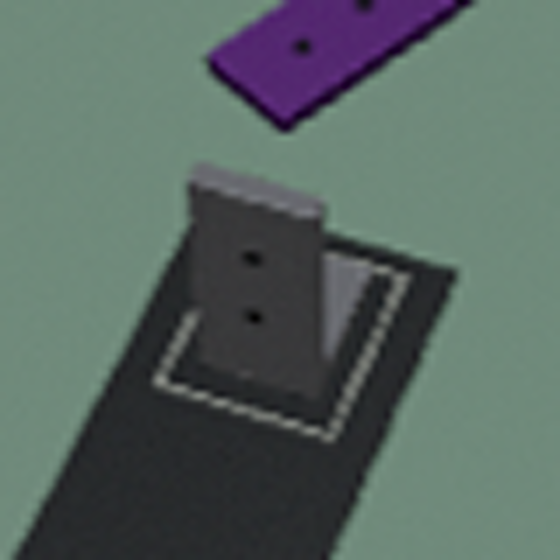

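View pics/s2.png

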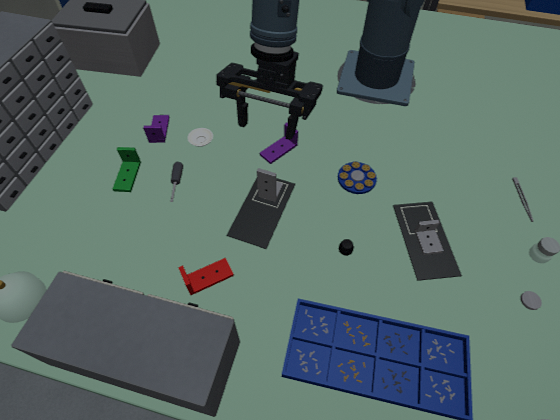

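View pics/l16.png

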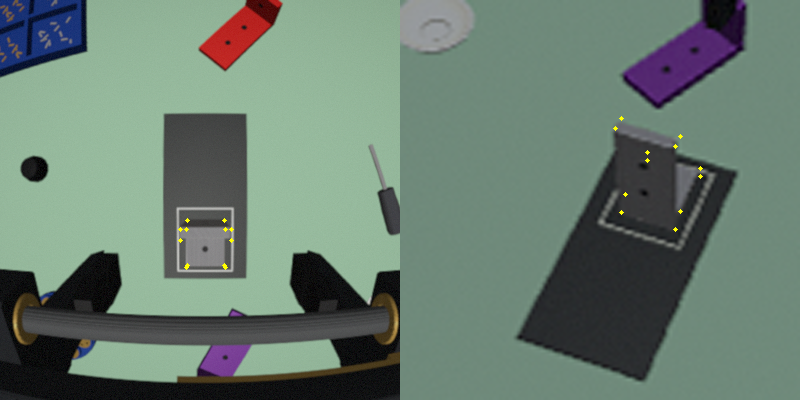

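Run:
```python
from station import env
from h import *
p=env.read_camera("scene")
f=lambda x,y:(230+x/7-.43,145+y/7-.43)
uv=np.array([f(188,187),f(323,220),f(192,163),f(327,203),f(322,401)])
# standing: local frame pad axes: height .1; outer face at x=0, inner x=-.01
X=np.array([[0,-.0225,.103],[0,.0225,.103],[-.01,-.0225,.103],[-.01,.0225,.103],[0,.0225,.003]])
def g(q):
    R,t=pose(q); th=q[3]; Y=X.copy(); h=X[:,2]-.003
    Y[:,0]=X[:,0]*np.cos(th)+h*np.sin(th); Y[:,2]=.003+h*np.cos(th)-X[:,0]*np.sin(th)
    return (proj(p,Y@R.T+t)-uv).ravel()
r=least_squares(g,[.55,-.2,-.09,0]); print(r.x.round(4),r.fun.round(2))
R,t=pose([.5501,-.1993,-.088]); print("in pad frame",R.T@(np.array([r.x[0],r.x[1],0])-t))
```

```text
[ 0.5476 -0.1992 -0.0419  0.0068] [-0.21  0.14 -0.6   0.22  0.71  0.33  0.22 -0.65 -0.12 -0.03]
in pad frame [-0.00253827 -0.00010443  0.        ]
```

Corner about 2.5 mm from the pad origin, tilt about 0.01 rad, yaw error about 0.05 rad. The small rest has not moved and the gripper is clear, so I'm handing in.

```bash
python3 -c "
from station import env
print(env.sign_off())"
```

```text
the job is handed in; nothing more can be done
None
```

The larger angle rest now stands on its short leg inside the outlined rectangle, and the gripper has let go and moved well clear. I handed the job in at about 16 s; the hand-in gives no verdict.

**How it went:** I gripped the end of the long leg by its side edges and led it up in an arc about the corner. I tilted the tool along with it to about 0.65 rad, then let the leg turn between the fingers the rest of the way.

**One slip on the way:** The first grip was too firm, and the rest began to lift whole. The corner rose roughly 10 mm by estimate, below the 30 mm limit. Loosening the grip let the rest drop back flat, with its corner about 5 mm off. I measured it again, gripped it more lightly and the second try worked.

**Last checks, from the scene camera:**

| Check | Measured | Limit |
|---|---|---|
| Corner from the pad's origin | about 2.5 mm | 20 mm |
| Long leg from vertical | about 0.01 rad | 0.15 rad |
| Square to the pad | about 0.05 rad | 0.4 rad |

- **Smaller rest:** its outline in the picture is within about 2 pixels of where it was at the start.
- **Contact:** the force readings were near zero.
- **Disagreement:** the wrist camera measurement of the dropped rest put the corner about 5 mm from the origin, while the final scene fit gives about 2.5 mm. Both are well inside the limit.

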